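Release the ratchet stop that holds the black soap and push it back

TASK

On the plywood board, two blue ratchet stops each keep one soap against the wooden fence. At the stop that keeps the black soap, press the red release pad down with your fingertips and, holding it down, push that stop back along its rail, away from the soap, fully against its end block; then let go and draw clear. Lift or carry nothing, leave both soaps where they stand, leave the other stop and its release alone, and do not disturb the things around.

Things in the scene. Friction and masses are not known exactly. Their poses are not given: they have to be found in the camera images.
- stop_board: plywood board fixed to the table, 270 x 196 mm, top 18 mm above the table. Origin on the table; +x runs along both rails from the wooden fence (face at x = -112 mm, 64 mm high) to the dark end blocks (x = 127 to 139 mm, 64 mm high). Two lanes: 48 mm to +y (stop_a, release_a) and 48 mm to -y (stop_b, release_b), each with a soap, a blue stop, a rail and an end block.
- stop_a (a joint): slide of the blue stop on the board's +y side, m along the board's +x (away from the soap): 0 = at the soap, 0.085 = fully back at its end block (heel point then 115 mm along the board's x); starts at 0.003 to 0.02. The ratchet blocks it from going back (play up to 6 mm) unless its release is down 5 mm or more; then it slides with 1 to 3 N. It locks again when the release is let up.
- stop_a_heel (a point): on that stop, middle of the inner face of its heel. The stop is two upright blue plates, inner faces 56 mm apart, tops 88 mm above the table: jaw plate (66 mm wide, beside the soap) and heel (60 mm wide, 10 mm thick, away from the soap), the red pad between. This point is 76 mm above the table; pushing the face along the board's +x drives the stop back.
- release_a (a joint): travel of that stop's red release pad, m: 0 = up, 0.010 = fully down (can read up to 0.004 untouched). A spring returns it: 3 N at the start of the travel, 7 N at the bottom.
- release_a_top (a point): centre of the top of that red release pad, 64 mm above the table when up, 54 mm when fully down; the pad is 50 mm along the rail and 44 mm across. Its centre is 28 mm from the inner faces of heel and jaw plate. Moves with stop and pad.
- stop_b (a joint): slide of the blue stop on the board's -y side, m along the board's +x (away from the soap): 0 = at the soap, 0.085 = fully back at its end block (heel point then 115 mm along the board's x); starts at 0.003 to 0.02. The ratchet blocks it from going back (play up to 6 mm) unless its release is down 5 mm or more; then it slides with 1 to 3 N. It locks again when the release is let up.
- stop_b_heel (a point): on that stop, middle of the inner face of its heel. The stop is two upright blue plates, inner faces 56 mm apart, tops 88 mm above the table: jaw plate (66 mm wide, beside the soap) and heel (60 mm wide, 10 mm thick, away from the soap), the red pad between. This point is 76 mm above the table; pushing the face along the board's +x drives the stop back.
- release_b (a joint): travel of that stop's red release pad, m: 0 = up, 0.010 = fully down (can read up to 0.004 untouched). A spring returns it: 3 N at the start of the travel, 7 N at the bottom.
- release_b_top (a point): centre of the top of that red release pad, 64 mm above the table when up, 54 mm when fully down; the pad is 50 mm along the rail and 44 mm across. Its centre is 28 mm from the inner faces of heel and jaw plate. Moves with stop and pad.
- black_soap: loose black rose-shaped soap, 69 mm across, 34 mm high, standing on the board in one of the two lanes between fence and stop; origin at the centre of its underside, 18 mm above the table. The lane whose y sign it shares is the one to open.
- blue_soap: loose light blue cloud-shaped soap, 67 mm across, 35 mm high, in the other lane; origin at the centre of its underside, 18 mm above the table
- dial_timer: loose white dial timer, 61 mm across, 42 mm high, a bystander; origin at the centre of its underside
- bench_scraper: loose bench scraper, 82x115 mm, 16 mm high, a bystander; origin at the centre of its underside
- pink_soap: loose pale pink cloud-shaped soap on the table (not on the board), 69 mm across, 35 mm high, a bystander; origin at the centre of its underside
Mind the look-alikes: they are no part of the job. What is shaped like the blue_soap but yellow is not meant.

How it is judged:
By the outcome, as a careful person would: the job done as asked, in the order asked, and still so for the second after the job is handed in, with the robot touching nothing.
It also fails if it takes over 32 s, if anything falls off the work surface, if the arm or the gripper's body presses on something with over 40 N, if the wrist force passes 120 N, or if a joint passes its speed limit or range.

ROBOT

A 7-joint arm with a two-finger parallel gripper is mounted at the origin on a cart in front of the work surface, level with it; the furniture and walls round the work are solid. World frame = base frame: x ahead of the robot, y to its left, z up, the work surface at z = 0. Lengths are in m, angles in rad, forces in N, time in s.
With the tool pointing down it reaches from about 0.4 to 0.85 m from the base axis. Payload 4.5 kg.
Tool frame: the origin (TCP) lies midway between the tips of the shut fingers; the grasp point (between the pads) lies 19 mm behind it; x points along the fingers, y is the direction in which the jaws open and shut, and the axes are right-handed (so a half turn about x gives the same grasp; the last joint's range is limited). The gripper opens to 88 mm and grips with 3 to 60 N. Pads are 18 mm wide; open, the fingers measure 123 mm over their backs; the gripper's body (75 mm by 187 mm) begins 45 mm behind the grasp point.
Start: joints at [-1.073, 0.689, -0.195, 1.565, 0.157, 0.902, -0.215], TCP at [0.28, 0.559, 0.239] pointing down, gripper open.
Joint ranges: [-3.01, 3.01], [-0.46, 2.08], [-1.47, 1.51], [0.13, 2.56], [-1, 4.14], [0.04, 2.09], [-2.66, 2.66]. Speed limits (rad/s): [2.57, 2.57, 3.14, 3.14, 3.14, 3.14, 3.14].

INTERFACE

Orientations are given as a unit quaternion [x, y, z, w].
In Python, from plant import r gives the robot as it stands.
- The arm moves only by the tool arm_command, never from a script. Its argument "plan" is a list of rows, each a list of 5 numbers: the finger opening in m, from 0 to 0.0881, then the shift along the tool's x, y, z in m, then the turn about the tool's x in rad. In form: [[grip, dx, dy, dz, roll], ...]. A call has 1 to 12 rows; each row shifts and turns the commanded pose from where the row before left it, along the tool's axes as they then stand; what a row does not reach is not made up. A row lasts 1/8 s, in which the tool goes at most 62.5 mm and 10.7 degrees, less where a joint would pass 70% of its speed; a pose out of reach is approached as far as the arm can. A call is refused whole if a number of a shift passes 0.0625 or a number of a turn 0.188, either way. A call with a gripper value outside its range is refused whole. The fingers move at their own pace and stop on an object; "force" is the grip in N (left out, the last holds). Time passes only in rows, so rows that do not move let the fingers close. It gives the time, the measured TCP pose, the force and the opening at its end, in the units of the state.
- r.get_state(): the state, without advancing time (a new reading comes with each control period).
- r.snapshot(name): name is "scene" or "top" or "wrist"; returns (picture, depth): 384x512x3 uint8, red, green, blue; 384x512 float32, m along the optical axis (not along the pixel's ray), 0 where there is no reading.
- r.calibration(name): a dict with "fx", "fy", "cx", "cy" (pixels), "k1" (the pictures are not rectified: a ray, as slopes to the right and down, at radius r is drawn at 1 + k1 r^2 times it, then the intrinsics apply), "eye" and "orientation" of the camera in the world; the wrist camera has in their place "mount" (4x4, takes a point from camera to tool coordinates, whose origin is the TCP and whose axes are the tool frame's). Camera axes: x right, y down, z forward; pixel columns grow to the right and rows downward; lengths in m; the calibration is good to about 2 mm. A picture is of the moment at which its call begins: read the wrist's pose just before it. calibration takes no time and is no camera call.
- r.finish_job(): hands the job in, once; it reports no verdict.
The state is a dict: "clock": time; "q": joint angles; "qd": joint speeds; "joint_torque": joint torques, N m; "tool_pos": TCP position; "eef_rot": TCP orientation; "contact_force": force on the tool from outside, world axes, zero at the start; "moment": the same for the moment, N m; "opening": opening from 0.0 (shut) to 1.0 (fully open).
Only numpy, scipy, OpenCV 4.12 (cv2) and the standard library are available. Lean on these libraries where they do the work, as an engineer would, in place of code of your own. Each camera call takes 0.05 s, during which the arm holds its last target.

## Working session

There is one attempt and no reset: what is moved stays moved. The work goes in short steps, Python scripts to look and compute and a tool call to move; the robot and the scene stay as the last step left them, time stands still between calls to the robot, and variables do not carry over. Pictures are saved under pics/ and viewed, and the job is handed in when it is done.

Besides the shell and the picture viewer there is one more tool, called after "Emit:" by a JSON object that holds its "method" and its "body", one argument or row to a line. arm_command: Moves the arm, as the interface text tells. Its arguments: {"type":"object","properties":{"plan":{"type":"array","items":{"type":"array","items":{"type":"number"}}},"force":{"type":"number"}},"required":["plan"]}

```bash
mkdir -p pics; ls; python3 - <<'E'
from plant import r
import cv2,numpy as np
s=r.get_state();print({k:np.round(v,3).tolist() for k,v in s.items()})
for n in("scene","top"):
    p,d=r.snapshot(n);cv2.imwrite(f"pics/{n}0.png",p[:,:,::-1]);np.save(f"pics/{n}0.npy",d);np.save(f"pics/{n}0rgb.npy",p)
    print(n,r.calibration(n))
print(r.calibration("wrist"))
E
```

```text
pics
{'clock': 0.0, 'q': [-1.073, 0.69, -0.195, 1.566, 0.157, 0.903, -0.215], 'qd': [0.001, 0.002, 0.003, 0.001, -0.0, 0.002, 0.001], 'joint_torque': [0.0, -52.756, -1.267, -15.342, -0.053, 0.006, 0.0], 'tool_pos': [0.279, 0.558, 0.238], 'eef_rot': [0.162, 0.688, -0.163, 0.688], 'contact_force': [-0.44, -0.3, 1.268], 'moment': [0.004, -0.022, 0.034], 'opening': 1.001}
scene {'fx': 466.45516211329624, 'fy': 466.45516211329624, 'cx': 257.6832398636797, 'cy': 187.28631065294468, 'k1': -0.10274672003364875, 'eye': array([-0.76307167,  0.69260984,  0.88287074]), 'orientation': array([-0.43655916,  0.74181617, -0.44543598,  0.24639734])}
top {'fx': 418.1447285179123, 'fy': 418.1447285179123, 'cx': 255.6660014626625, 'cy': 193.7385142042873, 'k1': -0.09984299399607843, 'eye': array([ 0.29831348, -0.07916176,  1.30498731]), 'orientation': array([-0.69814486,  0.71162181, -0.0462204 ,  0.06365396])}
{'fx': 346.1945625084495, 'fy': 346.1945625084495, 'cx': 259.6787053918067, 'cy': 185.34866340245426, 'k1': -0.010253536744512737, 'mount': array([[ 1.60619380e-04, -3.22258449e-01,  9.46651713e-01,
        -1.46481934e-01],
       [ 9.99999958e-01, -1.77348559e-04, -2.30043893e-04,
         7.08302197e-04],
       [ 2.42020905e-04,  9.46651710e-01,  3.22258407e-01,
        -8.46074868e-02],
       [ 0.00000000e+00,  0.00000000e+00,  0.00000000e+00,
         1.00000000e+00]])}
```

View pics/scene0.png

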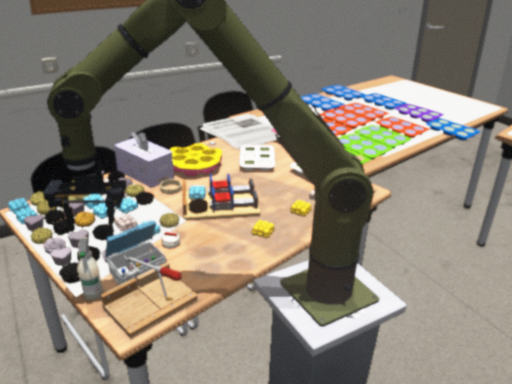

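View pics/top0.png

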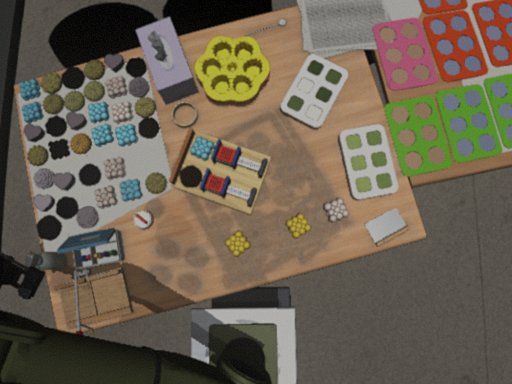

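```bash
cat > h.py <<'E'
import numpy as np,cv2
from scipy.spatial.transform import Rotation as R
def pose(c,st=None):
    if "eye" in c: return R.from_quat(c["orientation"]).as_matrix(),np.array(c["eye"])
    T=np.eye(4);T[:3,:3]=R.from_quat(st["eef_rot"]).as_matrix();T[:3,3]=st["tool_pos"];T=T@c["mount"];return T[:3,:3],T[:3,3]
def ray(c,uv,z,st=None):
    M,e=pose(c,st);K=np.array([[c["fx"],0,c["cx"]],[0,c["fy"],c["cy"]],[0,0,1.]])
    n=cv2.undistortPoints(np.array(uv,float).reshape(-1,1,2),K,np.array([c["k1"],0,0,0,0.])).reshape(-1,2)
    d=np.c_[n,np.ones(len(n))]@M.T
    return e+d*((z-e[2])/d[:,2])[:,None]
def blobs(m,amin):
    n,l,s,c=cv2.connectedComponentsWithStats(m.astype(np.uint8));return [(s[i,4],c[i],s[i,:4].tolist()) for i in range(1,n) if s[i,4]>=amin]
E
python3 - <<'E'
import numpy as np,cv2
for n,(x,y,w,h) in {"top":(160,120,120,100),"scene":(170,165,110,65)}.items():
    p=cv2.imread(f"pics/{n}0.png")[y:y+h,x:x+w];cv2.imwrite(f"pics/{n}0c.png",cv2.resize(p,None,fx=6,fy=6,interpolation=cv2.INTER_CUBIC))
from h import *
from plant import r
p=np.load("pics/top0rgb.npy").astype(int);c=r.calibration("top")
m=(p[...,0]>120)&(p[...,1]<70)&(p[...,2]<80);m[:,:170]=0;m[:120]=0;m[220:]=0;m[:,290:]=0
for a,ce,b in blobs(m,20): print(a,ce,b,ray(c,[ce],.064))
E
```

```text
184 [225.63043478 153.90217391] [217, 145, 19, 18] [[0.61859153 0.03969679 0.064     ]]
188 [214.75       182.95212766] [206, 174, 19, 18] [[0.52892332 0.07321147 0.064     ]]
```

View pics/top0c.png

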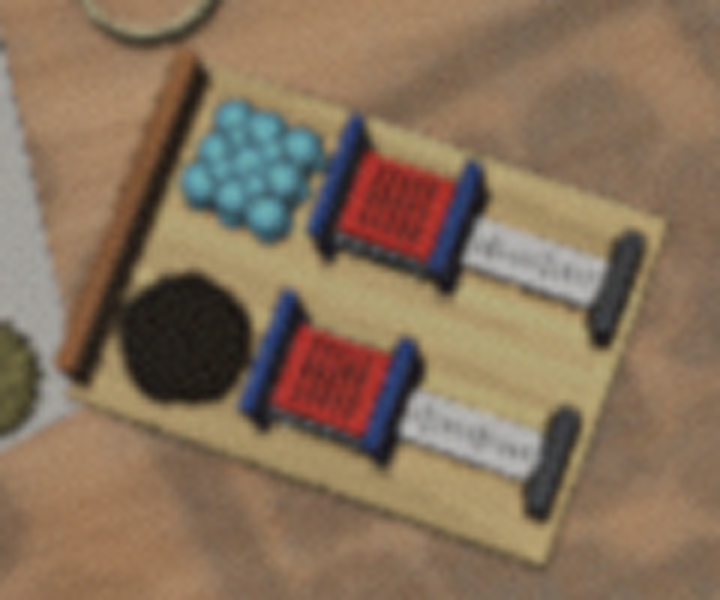

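View pics/scene0c.png

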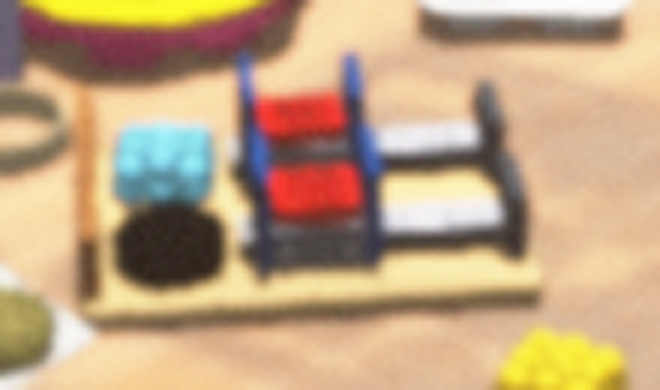

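```bash
python3 - <<'E'
from h import *
from plant import r
c=r.calibration("top")
f=lambda x,y:(160+(x-2.5)/6,120+(y-2.5)/6)
P=ray(c,[f(665,220),f(545,565),f(75,395)],.018)
print(P)
# precise board edges
x=P[1]-P[2];y=P[0]-P[1];print(np.linalg.norm(x),np.linalg.norm(y),np.degrees(np.arctan2(x[1],x[0])),np.degrees(np.arctan2(y[1],y[0]))-90)
Q=ray(c,[f(290,300),f(258,420),f(407,345),f(378,460)],.088);print(Q)  # b jaw top ends, heel top ends
Q2=ray(c,[f(570,410),f(540,515)],.064);print("endblock",Q2)
cen=(P[0]+P[2])/2;print("cen",cen)
th=np.radians(-108.);
s=r.get_state();M=R.from_quat(s["eef_rot"]).as_matrix();print(M)
for th in(-108.5,):
    t=np.radians(th);X=np.array([np.cos(t),np.sin(t)]);Y=np.array([-X[1],X[0]])
    for n,q in [("padb",[.5289,.0732]),("pada",[.6186,.0397])]+[("j",q[:2]) for q in Q]+[("e",q[:2]) for q in Q2]:
        d=np.array(q)-cen[:2];print(n,d@X,d@Y)
E
```

```text
[[ 0.61940118 -0.09774362  0.018     ]
 [ 0.4381312  -0.03174428  0.018     ]
 [ 0.53263181  0.21427729  0.018     ]]
0.26354691959585563 0.1929111656760094 -111.01253915184007 -110.00626946057213
[[0.56553547 0.09073571 0.088     ]
 [0.50528154 0.1065633  0.088     ]
 [0.54135652 0.03242616 0.088     ]
 [0.48403787 0.04710432 0.088     ]]
endblock [[ 0.51105782 -0.04718219  0.064     ]
 [ 0.45825051 -0.03132541  0.064     ]]
cen [0.57601649 0.05826684 0.018     ]
[[-5.84724676e-04  4.47320258e-01  8.94373661e-01]
 [-1.52392590e-03  8.94372377e-01 -4.47320612e-01]
 [-9.99998668e-01 -1.62451858e-03  1.58721327e-04]]
padb 0.0007888135209861823 -0.04942004679275896
pada 0.004095428290857092 0.04627429106880771
j -0.027465320790883672 -0.02024193106857506
j -0.023356144776039187 -0.08240432367774601
j 0.03550309970791448 -0.024669504337623133
j 0.039770928885384874 -0.08368357981106316
e 0.12061149814637082 -0.02814238387208278
e 0.12233014570239831 -0.08325222604294172
```

```bash
python3 - <<'E'
from h import *
from plant import r
st=r.get_state()
c=r.calibration("top");d=np.load("pics/top0.npy")
M,e=pose(c)
K=np.array([[c["fx"],0,c["cx"]],[0,c["fy"],c["cy"]],[0,0,1.]])
u,v=np.meshgrid(np.arange(512),np.arange(384))
n=cv2.undistortPoints(np.stack([u,v],-1).reshape(-1,1,2).astype(float),K,np.array([c["k1"],0,0,0,0.])).reshape(-1,2)
W=e+(np.c_[n,np.ones(len(n))]*d.reshape(-1,1))@M.T
W=W[d.ravel()>0]
for i in range(3,10):
    p=np.array([.279,.558])+i/9*np.array([.25,-.485])
    m=np.linalg.norm(W[:,:2]-p,axis=1)<.12
    print(i,p,np.percentile(W[m,2],[50,98,100]))
# board yaw: mask by depth height ~18mm & long edges via fitted mask of board-coloured pixels
p=np.load("pics/top0rgb.npy")
s=cv2.cvtColor(p,cv2.COLOR_RGB2HSV)
print(s[205,240],s[190,270],s[150,250])
# wrist snapshot now for sanity
w,_=r.snapshot("wrist");cv2.imwrite("pics/w0.png",w[:,:,::-1])
E
```

```text
3 [0.36233333 0.39633333] [0.00423595 0.15175407 0.34875286]
4 [0.39011111 0.34244444] [0.00155284 0.14635244 0.15477568]
5 [0.41788889 0.28855556] [0.00088482 0.09296044 0.15310972]
6 [0.44566667 0.23466667] [0.00105763 0.04114296 0.06743075]
7 [0.47344444 0.18077778] [0.00187391 0.06678396 0.09266829]
8 [0.50122222 0.12688889] [0.01425331 0.08628723 0.09413277]
9 [0.529 0.073] [0.01949088 0.08793706 0.09413277]
[ 20  95 177] [ 14 100 140] [ 21  93 168]
```

View pics/w0.png

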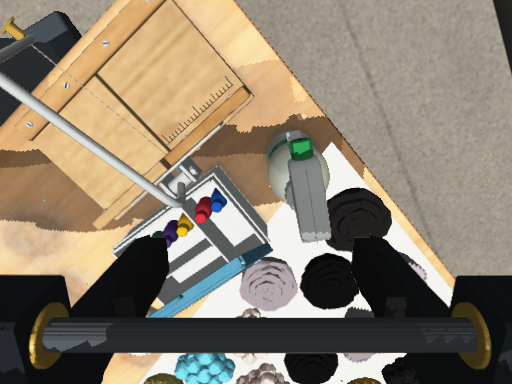

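Emit:
{"method": "arm_command", "body": {
  "plan": [
    [0.0, -0.05, 0, 0, 0],
    [0.0, -0.04, -0.02, 0.02, 0],
    [0, 0, -0.036, 0.049, 0],
    [0, 0, -0.036, 0.049, 0],
    [0, 0, -0.036, 0.049, 0],
    [0, 0, -0.036, 0.049, 0],
    [0, 0, -0.036, 0.049, 0],
    [0, 0, -0.036, 0.049, 0],
    [0, 0, -0.036, 0.049, 0],
    [0, 0.03, -0.036, 0.049, 0],
    [0, 0.03, -0.013, 0.03, 0],
    [0, 0, 0, 0, -0.11]
  ],
  "force": 30
}}

```text
clock: 1.65
tool_pos: [0.529, 0.0745, 0.2685]
eef_rot: [0.124, 0.697, -0.127, 0.695]
contact_force: [0.5, 0.5, 0.9]
opening: 0.002
```

```bash
python3 - <<'E'
from h import *
from plant import r
s=r.get_state();print({k:np.round(v,3).tolist() for k,v in s.items()})
np.save("pics/st1.npy",s,allow_pickle=True)
w,_=r.snapshot("wrist");cv2.imwrite("pics/w1.png",w[:,:,::-1])
E
```

```text
{'clock': 1.65, 'q': [-0.099, 0.534, -0.204, 1.798, 0.143, 0.828, 0.841], 'qd': [0.13, -0.023, -0.321, -0.019, 0.162, 0.048, 0.705], 'joint_torque': [0.904, -42.503, 0.566, -14.223, -0.018, -0.147, -0.833], 'tool_pos': [0.529, 0.075, 0.268], 'eef_rot': [0.124, 0.697, -0.127, 0.695], 'contact_force': [0.537, 0.489, 0.942], 'moment': [0.015, -0.011, 0.03], 'opening': 0.002}
```

View pics/w1.png

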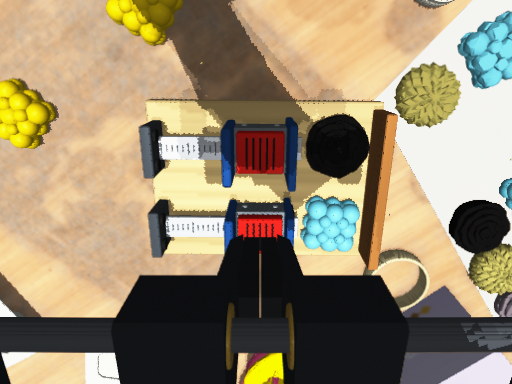

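```bash
python3 - <<'E'
from h import *
from plant import r
r.snapshot("wrist");r.snapshot("wrist")
s=r.get_state();print({k:np.round(v,4).tolist() for k,v in s.items() if k in("clock","tool_pos","qd","contact_force")})
w,_=r.snapshot("wrist");c=r.calibration("wrist")
p=w.astype(int)
red=((p[...,0]>100)&(p[...,1]<60)&(p[...,2]<60));red[:95]=0;red[190:]=0
red=cv2.morphologyEx(red.astype(np.uint8),cv2.MORPH_CLOSE,np.ones((9,9)))
for a,ce,b in blobs(red,200): print("pad",a,ce,b,ray(c,[ce],.064,s))
cn=max(cv2.findContours(red,0,1)[0],key=cv2.contourArea);q=cv2.minAreaRect(cn);bp=cv2.boxPoints(q);B=ray(c,bp,.064,s);print("padrect",q,B)
for i in range(4):
    e=B[(i+1)%4]-B[i];print(np.linalg.norm(e),np.degrees(np.arctan2(e[1],e[0])))
M=R.from_quat(s["eef_rot"]).as_matrix();print("tool yaw",np.degrees(np.arctan2(M[1,1],M[0,1])),M[:,0])
cv2.imwrite("pics/w2.png",cv2.resize(w[85:270,130:410,::-1],None,fx=2.8,fy=2.8,interpolation=cv2.INTER_CUBIC))
E
```

```text
{'clock': 1.8, 'qd': [-0.0197, -0.0159, 0.0025, -0.0033, -0.0021, -0.0012, -0.0107], 'tool_pos': [0.529, 0.0784, 0.2708], 'contact_force': [-0.3873, 0.9841, -0.2218]}
pad 1862 [255.39849624 153.49892589] [232, 134, 48, 40] [[0.52802521 0.07478769 0.064     ]]
padrect ((255.5, 153.5), (39.0, 47.0), 90.0) [[0.50046778 0.05949452 0.064     ]
 [0.51727714 0.104712   0.064     ]
 [0.55668994 0.09085844 0.064     ]
 [0.53924936 0.04394168 0.064     ]]
0.04824080526365414 69.60764808689036
0.04177666043650006 -19.366522898542286
0.05005353824020289 -110.39183113608723
0.04178398925563322 158.14739658334312
tool yaw 69.62542857573003 [-7.25008174e-04  4.70293738e-04 -9.99999627e-01]
```

View pics/w2.png

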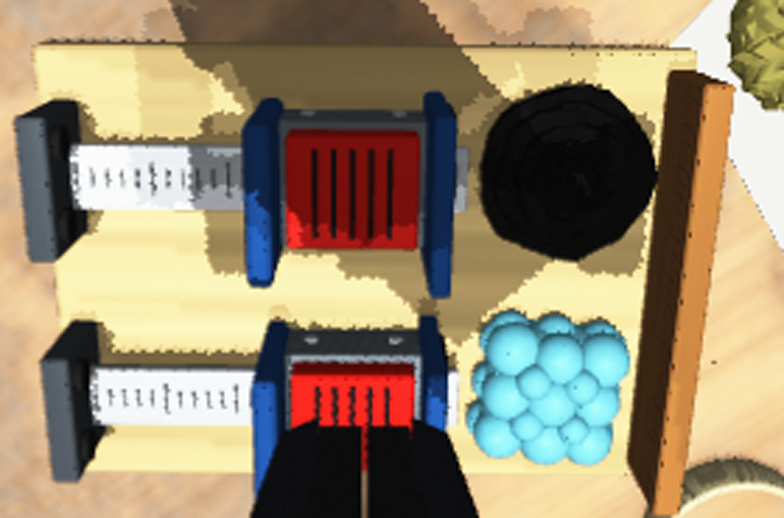

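Emit:
{"method": "arm_command", "body": {
  "plan": [
    [0, 0.05, -0.004, 0.001, 0],
    [0, 0.05, 0, 0, 0],
    [0, 0.04, 0, 0, 0],
    [0, 0.03, 0, 0, 0],
    [0, 0, 0, 0, 0],
    [0, 0, 0, 0, 0]
  ]
}}

```text
clock: 2.6
tool_pos: [0.5295, 0.075, 0.1023]
eef_rot: [0.125, 0.695, -0.124, 0.697]
contact_force: [0.6, 1.0, 0.6]
opening: 0.007
```

```bash
cat > look.py <<'E'
import sys
from h import *
from plant import r
s=r.get_state();print({k:np.round(v,4).tolist() for k,v in s.items() if k in("clock","tool_pos","qd","contact_force","moment")})
M=R.from_quat(s["eef_rot"]).as_matrix();print("axes",np.round(M,3).tolist(),"to pad tool frame",np.round(M.T@(np.array([.5283,.074,.064])-s["tool_pos"]),4))
for n in sys.argv[2:]:
    w,_=r.snapshot(n);cv2.imwrite(f"pics/{n}{sys.argv[1]}.png",w[:,:,::-1])
    if n!="wrist":
        x,y,W,h={"top":(160,120,120,100),"scene":(170,165,110,65)}[n]
        cv2.imwrite(f"pics/{n}{sys.argv[1]}.png",cv2.resize(w[y:y+h,x:x+W,::-1],None,fx=6,fy=6,interpolation=cv2.INTER_CUBIC))
E
python3 look.py 3 wrist scene
```

```text
{'clock': 2.6, 'qd': [0.0049, -0.0145, -0.0004, -0.0049, 0.0022, -0.0046, 0.0022], 'tool_pos': [0.5295, 0.075, 0.1023], 'contact_force': [0.6319, 0.9527, 0.6217], 'moment': [0.0431, -0.0216, -0.0487]}
axes [[0.002, 0.346, 0.938], [0.001, 0.938, -0.346], [-1.0, 0.001, 0.002]] to pad tool frame [ 0.0383 -0.0014 -0.0009]
```

View pics/wrist3.png

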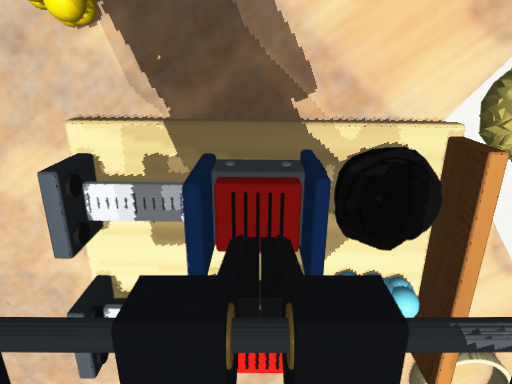

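View pics/scene3.png

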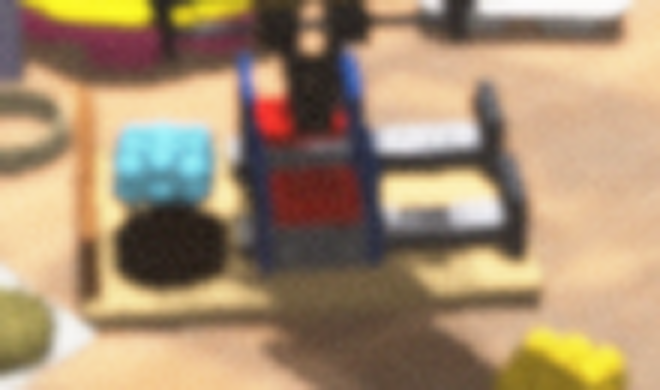

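```bash
python3 - <<'E'
from h import *
from plant import r
s=r.get_state();c=r.calibration("wrist")
w=cv2.imread("pics/wrist3.png").astype(int)
red=((w[...,2]>80)&(w[...,1]<50)&(w[...,0]<50)).astype(np.uint8);red[:150]=0;red[300:]=0
print(blobs(red,100))
M=R.from_quat(s["eef_rot"]).as_matrix()
# pad far edge (row ~178), left/right edges at row 200
P=ray(c,[(214.5,200),(301,200),(258,178)],.064,s)
print(((P-s["tool_pos"])@M).round(4))
# plates inner faces top at z=.088, rows 200
P=ray(c,[(209,200),(303,200)],.088,s);print(((P-s["tool_pos"])@M).round(4))
E
```

```text
[(np.int32(4430), array([256.91873589, 207.3993228 ]), [214, 177, 88, 75])]
[[ 0.0386 -0.0252 -0.0127]
 [ 0.0387  0.0244 -0.0126]
 [ 0.0386 -0.0002 -0.0259]]
[[ 0.0146 -0.0246 -0.022 ]
 [ 0.0146  0.0223 -0.022 ]]
```

Emit:
{"method": "arm_command", "body": {
  "plan": [
    [0, 0.02, -0.001, -0.003, 0],
    [0, 0.015, 0, 0, 0],
    [0, 0.006, 0, 0, 0],
    [0, 0.004, 0, 0, 0],
    [0, 0.002, 0, 0, 0],
    [0, 0, 0, 0, 0],
    [0, 0, 0, 0, 0]
  ]
}}

```text
clock: 3.58
tool_pos: [0.5258, 0.0745, 0.0548]
eef_rot: [0.125, 0.696, -0.124, 0.696]
contact_force: [-1.1, -1.0, 6.8]
opening: 0.004
```

```bash
python3 look.py 4 scene wrist
```

```text
{'clock': 3.575, 'qd': [-0.0017, -0.0021, 0.0002, 0.0023, 0.0007, 0.0004, 0.0], 'tool_pos': [0.5258, 0.0745, 0.0548], 'contact_force': [-1.0904, -1.0487, 6.8435], 'moment': [0.0598, 0.2843, -0.0415]}
axes [[0.001, 0.347, 0.938], [0.0, 0.938, -0.347], [-1.0, 0.0, 0.001]] to pad tool frame [-0.0092  0.0004  0.0025]
```

View pics/wrist4.png

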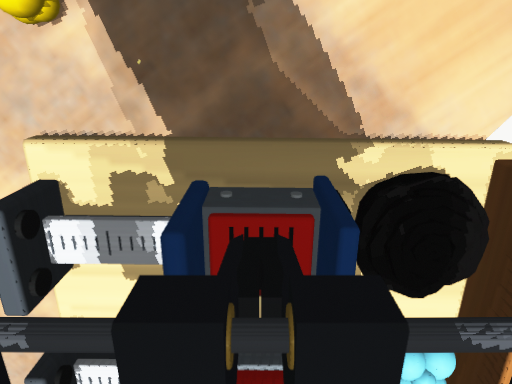

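View pics/scene4.png

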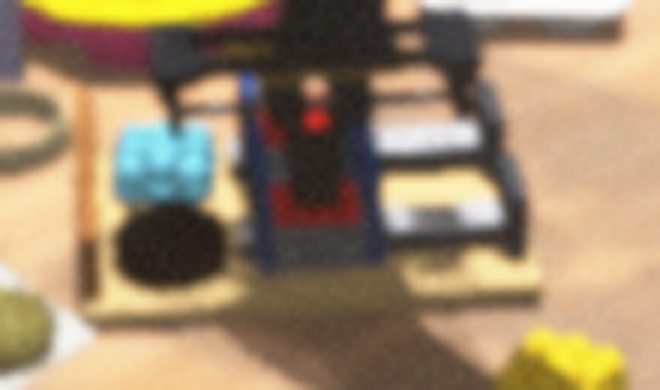

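Emit:
{"method": "arm_command", "body": {
  "plan": [
    [0, 0.002, 0, 0, 0],
    [0, 0, -0.003, 0, 0],
    [0, 0, -0.005, 0, 0],
    [0, 0, -0.006, 0, 0],
    [0, 0, -0.006, 0, 0],
    [0, 0, -0.006, 0, 0],
    [0, 0, -0.006, 0, 0],
    [0, 0, -0.006, 0, 0],
    [0, 0, -0.006, 0, 0],
    [0, 0, -0.006, 0, 0],
    [0, 0, 0, 0, 0]
  ]
}}

```text
clock: 5.05
tool_pos: [0.5082, 0.0279, 0.0541]
eef_rot: [0.125, 0.696, -0.124, 0.696]
contact_force: [-4.1, 1.3, 20.3]
opening: 0.004
```

```bash
python3 look.py 5 wrist
```

```text
{'clock': 5.05, 'qd': [-0.0021, -0.0006, 0.0043, -0.003, 0.0016, 0.0054, -0.0011], 'tool_pos': [0.5082, 0.0279, 0.0541], 'contact_force': [-4.0541, 1.2555, 20.3475], 'moment': [0.3048, 0.9055, 0.0322]}
axes [[0.001, 0.346, 0.938], [0.001, 0.938, -0.346], [-1.0, 0.001, 0.001]] to pad tool frame [-0.0098  0.0503  0.0029]
```

View pics/wrist5.png

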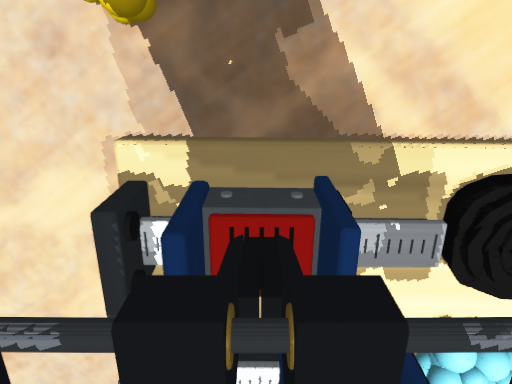

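Emit:
{"method": "arm_command", "body": {
  "plan": [
    [0, -0.0005, -0.005, 0, 0],
    [0, 0, -0.005, 0, 0],
    [0, 0, -0.005, 0, 0],
    [0, 0, -0.005, 0, 0],
    [0, 0, -0.004, 0, 0],
    [0, 0, -0.004, 0, 0],
    [0, 0, 0, 0, 0]
  ]
}}

```text
clock: 5.98
tool_pos: [0.5002, 0.0052, 0.0541]
eef_rot: [0.125, 0.695, -0.121, 0.698]
contact_force: [-1.4, 7.5, 14.1]
opening: 0.002
```

```bash
python3 look.py 6 wrist
```

```text
{'clock': 5.975, 'qd': [-0.0033, -0.0008, 0.0011, -0.003, 0.0013, 0.0041, -0.0008], 'tool_pos': [0.5002, 0.0052, 0.0541], 'contact_force': [-1.4048, 7.5355, 14.1211], 'moment': [1.5954, 0.3009, -0.0066]}
axes [[0.005, 0.343, 0.939], [0.005, 0.939, -0.343], [-1.0, 0.006, 0.003]] to pad tool frame [-0.0094  0.0744  0.0028]
```

View pics/wrist6.png

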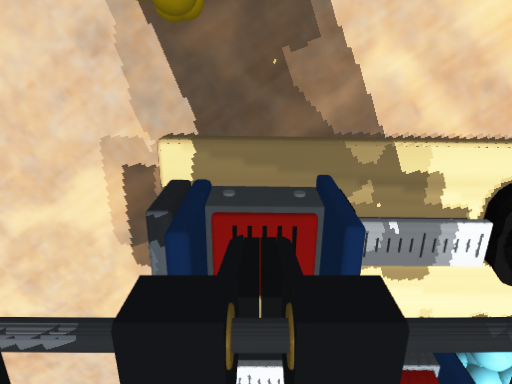

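Emit:
{"method": "arm_command", "body": {
  "plan": [
    [0, 0, -0.004, 0, 0],
    [0, 0, -0.004, 0, 0],
    [0, 0, -0.003, 0, 0],
    [0, 0, 0, 0, 0],
    [0, 0, 0, 0, 0]
  ]
}}

```text
clock: 6.65
tool_pos: [0.4988, -0.0043, 0.0541]
eef_rot: [0.126, 0.694, -0.12, 0.699]
contact_force: [1.4, 8.1, 10.2]
opening: 0.003
```

```bash
python3 look.py 7 wrist
```

```text
{'clock': 6.65, 'qd': [0.0012, 0.001, 0.0004, -0.0011, -0.0023, 0.0006, 0.0003], 'tool_pos': [0.4988, -0.0043, 0.0541], 'contact_force': [1.3543, 8.1134, 10.2006], 'moment': [1.6986, -0.3561, -0.0175]}
axes [[0.009, 0.343, 0.939], [0.006, 0.939, -0.343], [-1.0, 0.009, 0.006]] to pad tool frame [-0.0091  0.0838  0.001 ]
```

View pics/wrist7.png

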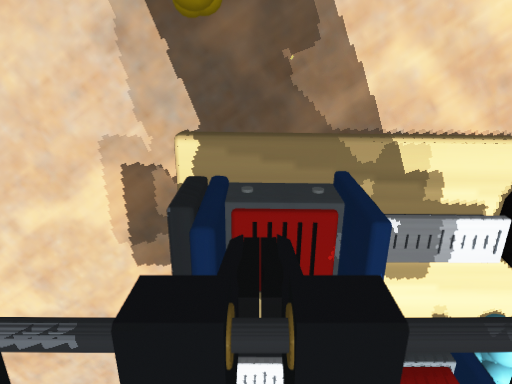

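Emit:
{"method": "arm_command", "body": {
  "plan": [
    [0, 0.0005, -0.003, 0, 0],
    [0, 0, -0.003, 0, 0],
    [0, 0, -0.002, 0, 0],
    [0, 0, 0, 0, 0],
    [0, 0, 0, 0, 0]
  ]
}}

```text
clock: 7.32
tool_pos: [0.4988, -0.0044, 0.0542]
eef_rot: [0.127, 0.692, -0.114, 0.701]
contact_force: [3.0, 23.6, 12.6]
opening: 0.002
```

```bash
python3 look.py 8 wrist
```

```text
{'clock': 7.325, 'qd': [0.001, -0.0017, 0.0005, -0.0006, -0.0004, -0.0004, 0.0008], 'tool_pos': [0.4988, -0.0044, 0.0542], 'contact_force': [3.0354, 23.561, 12.6292], 'moment': [4.2087, -0.5186, -0.1051]}
axes [[0.015, 0.336, 0.942], [0.016, 0.942, -0.336], [-1.0, 0.02, 0.009]] to pad tool frame [-0.0081  0.0839  0.0016]
```

View pics/wrist8.png

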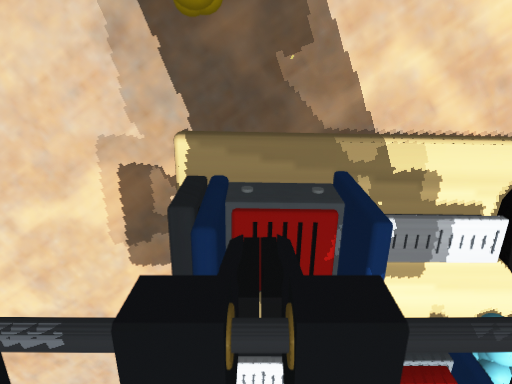

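Emit:
{"method": "arm_command", "body": {
  "plan": [
    [0, 0, 0.002, 0, 0],
    [0, 0, 0.002, 0, 0],
    [0, -0.005, 0, 0, 0],
    [0, -0.005, 0, 0, 0],
    [0, -0.007, 0, 0, 0],
    [0, 0, 0.004, 0, 0],
    [0, 0, 0.005, 0, 0],
    [0, 0, 0.004, 0, 0],
    [0, 0, 0, 0, 0]
  ]
}}

```text
clock: 8.5
tool_pos: [0.4975, -0.0008, 0.0689]
eef_rot: [0.124, 0.696, -0.125, 0.696]
contact_force: [0.3, 1.0, 0.1]
opening: 0.001
```

```bash
python3 look.py 9 wrist
```

```text
{'clock': 8.5, 'qd': [0.0071, 0.0002, 0.0047, 0.0049, 0.0025, -0.001, 0.0013], 'tool_pos': [0.4975, -0.0008, 0.0689], 'contact_force': [0.321, 0.9962, 0.0563], 'moment': [-0.0479, -0.0084, -0.0064]}
axes [[-0.001, 0.346, 0.938], [-0.0, 0.938, -0.346], [-1.0, -0.001, -0.001]] to pad tool frame [0.0049 0.0808 0.003 ]
```

View pics/wrist9.png

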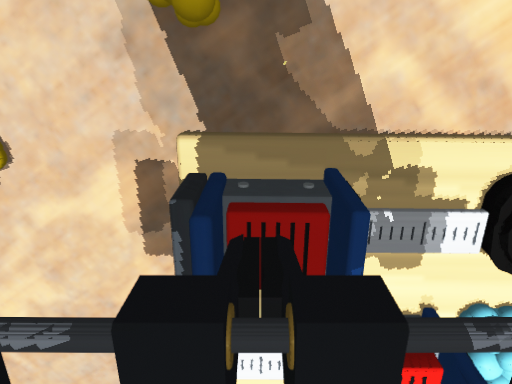

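Emit:
{"method": "arm_command", "body": {
  "plan": [
    [0, -0.01, 0.003, 0, 0],
    [0, -0.025, 0, 0, 0],
    [0, -0.05, 0, 0, 0],
    [0, -0.05, 0, 0, 0],
    [0, -0.05, 0, 0.03, 0],
    [0, 0, 0, 0.03, 0],
    [0, 0, 0, 0, 0],
    [0, 0, 0, 0, 0]
  ]
}}

```text
clock: 9.55
tool_pos: [0.5535, -0.0183, 0.2536]
eef_rot: [0.124, 0.697, -0.124, 0.695]
contact_force: [0.4, -0.1, -0.5]
opening: 0.006
```

```bash
python3 look.py 10 wrist top scene
```

```text
{'clock': 9.55, 'qd': [-0.0073, 0.0013, -0.0044, 0.0124, 0.0009, -0.0012, 0.0008], 'tool_pos': [0.5535, -0.0183, 0.2536], 'contact_force': [0.3538, -0.1478, -0.5122], 'moment': [0.0326, -0.0154, 0.0359]}
axes [[-0.003, 0.346, 0.938], [0.0, 0.938, -0.346], [-1.0, -0.001, -0.002]] to pad tool frame [ 0.1897  0.078  -0.0552]
```

View pics/wrist10.png

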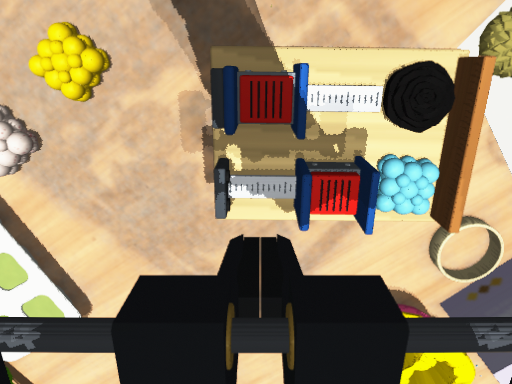

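View pics/scene10.png

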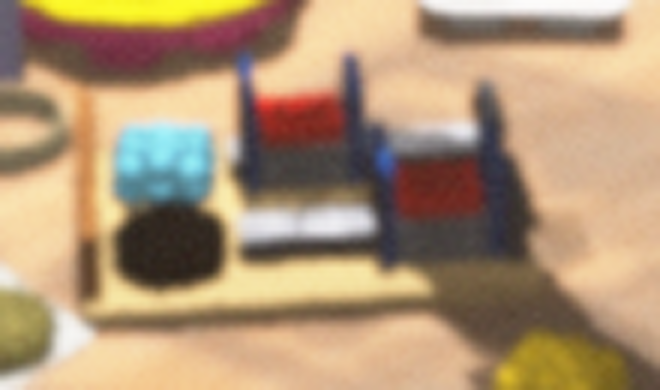

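View pics/top10.png

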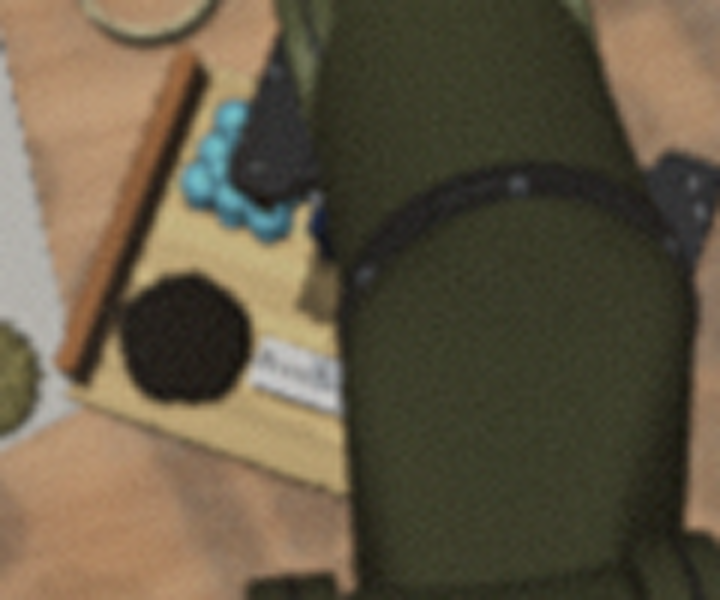

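```bash
python3 - <<'E'
from h import *
from plant import r
s=r.get_state();w,_=r.snapshot("wrist");c=r.calibration("wrist")
p=w.astype(int)
red=((p[...,0]>100)&(p[...,1]<60)&(p[...,2]<60)).astype(np.uint8);red[:60]=0;red[225:]=0
red=cv2.morphologyEx(red,cv2.MORPH_CLOSE,np.ones((9,9)))
X=np.array([-.347,-.938])
for a,ce,b in blobs(red,200):
    P=ray(c,[ce],.064,s)[0];print(a,ce,P,"b moved",(P[:2]-[.5283,.0743])@X,"a moved",(P[:2]-[.6186,.0397])@X)
# end block near face top vs fence face
Q=ray(c,[(225,100),(466,100)],.064,s);print(Q,np.linalg.norm(Q[0]-Q[1]))
E
```

```text
2389 [265.22729175  98.16157388] [0.50185902 0.00727633 0.064     ] b moved 0.07204322001161405 a moved 0.07092252001161407
1807 [334.19203099 193.63862756] [0.61681807 0.04145221 0.064     ] b moved 9.54520087922614e-05 a moved -0.0010252479912077274
[[ 0.49027559 -0.02905226  0.064     ]
 [ 0.56910905  0.18577513  0.064     ]] 0.22883514453097112
```

```bash
python3 -c "
from plant import r
print(r.finish_job(), r.get_state()['clock'])"
```

```text
the job is handed in; nothing more can be done
the job is handed in; nothing more can be done
```

I opened the black soap's lane. That is stop_b, on the board's -y side. With the fingers shut, I pressed its red pad down to about 10 mm of travel (fingertips at z ≈ 0.054 m). Holding it down, I pushed the stop back until it met its end block. I then let the pad up while the fingers stayed at the heel and drew clear upward.

**Last checks:**
- **Stop moved:** stop_b went back about 72 mm, within the expected 65–82 mm.
- **Fully back:** the stop did not move under about 24 N of push on the heel. The wrist and scene pictures show the heel against the end block.
- **Other stop:** stop_a measured within about 1 mm of its earlier position, which is within measurement error.
- **Soaps and surroundings:** both soaps look unmoved, and what the pictures show around the board does too. I did not measure them, and the dial timer and bench scraper were not in those last views.
- **Forces and time:** the highest force reading I saw was about 27 N, contact force was back to about zero at the end, and the clock read about 9.6 s.

**Not seen:** the last top view was mostly blocked by the arm, so these checks rest on the wrist and scene cameras.

**Small slip:** during the push, pad friction carried the stop most of the way. The fingertips then slid about 8 mm on the held-down pad before they touched the heel.

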